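# Strip the drill jig and put the jig kit into its trays

### The arm

A 7-joint arm with a two-finger parallel gripper is mounted at the origin on the work surface. World frame = base frame: x ahead of the robot, y to its left, z up, the work surface at z = 0. Lengths are in m, angles in rad, forces in N, time in s.
With the tool pointing down it reaches from about 0.4 to 0.875 m from the base axis. Payload 19.3 kg.
Tool frame: the origin (TCP) lies on the centre line of the jaws, within the pads' length; the fingertips stand 11 mm ahead of it and the grasp point (between the pads) lies 8 mm behind it; z points along the fingers, y is the direction in which the jaws open and shut (so a half turn about z gives the same grasp; the last joint's range is limited). The gripper opens to 85 mm and grips with 20 to 120 N. Pads are 22 mm wide; open, the fingers measure 114 mm over their backs; the gripper's body (76 mm by 85 mm) begins 54 mm behind the grasp point. The pads swing forward as they close: fully open they stand 13 mm farther back than shut.
Start: joints at [1.102, 0.521, -0.036, 1.599, 0.021, 1.021, -0.113], TCP at [0.243, -0.576, 0.242] pointing down, gripper open.
Joint ranges: [-2.91, 2.91], [-0.3, 2.13], [-1.5, 1.42], [0.17, 2.43], [-1.26, 4.41], [0.16, 1.93], [-2.52, 2.52]. Speed limits (rad/s): [1.89, 1.89, 2.39, 2.39, 3.01, 3.01, 3.01].

### API

Orientations are given as a rotation vector (axis times angle).
In Python, from station import * gives the robot as it stands. Calls block until the motion is done:
- movep(position, orientation): joint-space move of the TCP to a pose.
- movel(position, frame=None, max_speed=0.15, stop_force=None): straight line of the TCP; frame=None keeps the orientation; max_speed is the mean speed in m/s. With stop_force (N) it stops when the force on the tool has changed by that much, and returns True; else False.
- move_j(angles): joint-space move.
- command_gripper(opening, grasp_force=None): finger opening in m; grasp_force is the grip in N (None keeps the last); returns when the fingers have stopped.
- hold(seconds).
- ik(position, orientation): joint angles nearest the present ones, or None.
- get_obs(): the state.
- snapshot(name): name is "scene" or "top" or "wrist"; returns a dict with "pixels" (400x640x3 uint8, blue, green, red), "vertical_fov" (degrees; the focal length in pixels is half the picture's height over the tangent of half this angle, whatever the lens; pixels are square), "cx", "cy" (the principal point, pixels), "R" (3x3) and "t" (3): a world point X has camera coordinates R X + t; the wrist camera has in their place "tool_from_camera" (4x4, takes a point from camera to tool coordinates, whose origin is the TCP and whose axes are the flange's). Camera axes: x right, y down, z forward; pixel columns grow to the right and rows downward; lengths in m; the calibration is good to about 2 mm. The wrist camera is an equidistant fisheye: a pixel r from the principal point sees the ray r / f radians off the axis. A picture is of the moment at which its call begins: read the wrist's pose just before it. There is no depth.
A pose or a line that the arm cannot do raises PlanningError and nothing moves.
- sign_off(): hands the job in, once; it reports no verdict.
Trained networks look in the newest picture that a camera, given by its name, has taken for a name from the list of things; names that differ only in an ending like _2 or _b are one class to them, and where a whole thing is asked for, a point or a joint stands for the part that bears it (a point fixed in the world has none). Each returns a list of dicts, best first, with "confidence" (0 to 1); they miss things now and then, are a little off and sometimes report something else, mostly with a low value. They report only what shows in the picture. A call takes as long as a camera call. They do not tell look-alikes from the thing itself.
- regions_of(camera, name): "region" (400x640 bool, what is visible of it) and "rect" ([centre column, centre row, width, height] in pixels, round what is visible of it).
The state is a dict: "clock": time; "joint_pos": joint angles; "joint_velocities": joint speeds; "joint_torque": joint torques, N m; "position": TCP position; "ee_rot": TCP orientation; "contact_force": force on the tool from outside, world axes, zero at the start; "torque": the same for the moment, N m; "width": finger opening in m.
Only numpy, scipy, OpenCV 4.12 (cv2) and the standard library are available. Lean on these libraries where they do the work, as an engineer would, in place of code of your own. Each camera call takes 0.05 s, during which the arm holds its last target.

### The job

Drilling is finished, so put the four jig pieces away: lift the drill plate straight up off its two tight dowels, keeping it level all the time, and set it in the large oblong tray; set the steel set-up block in the small oblong tray, the hexagonal former in the hexagonal tray and the round weight in the round tray. Each piece must finish lying flat on the floor of its own tray, right way up, inside the rim.

Things in the scene. Friction and masses are not known exactly. Their poses are not given: they have to be found in the camera images.
- drill_plate: Aluminium plate 130 x 64 x 10 mm, long side along x, 0.25 kg, with a black upright grip bar at its middle (50 mm along x, 18 mm along y, top at z = 42 mm): grip it across y. Origin: centre of the plate's underside, z up. At the start it rests on the jig base, two 9 mm holes at x = +-50 mm over the dowels: lift it straight up at least 25 mm before moving sideways.
- jig_base: Plywood jig base, fixed, 150 x 80 x 20 mm, long side along x, with two upright steel dowels of 8 mm at x = +-50 mm that stand 22 mm above its top. Origin: centre of its underside.
- setup_block: Loose steel set-up block with rows of dark holes, 76 x 45 x 32 mm (x, y, z), best gripped across y. Origin: centre of its underside, z up. About 0.55 kg.
- hex_former: Loose black hexagonal former, 48 mm across the flats (55 mm across corners), 40 mm high, small brass disc in its top. Origin: centre of its underside; one pair of flats faces along +-x, the others at 60 degree steps. About 0.12 kg.
- round_weight: Loose round steel weight, 52 mm in diameter up to 36 mm, then a 40 mm step, 40 mm high in all. Origin: centre of its underside. About 0.5 kg.
- plate_tray: Large oblong plywood tray, fixed, for the drill plate: inside 148 x 82 mm, long side along x. All trays: cork floor 4 mm above the table, 5 mm walls, rim 10 mm above the table. Origin: centre of its underside.
- block_tray: Small oblong plywood tray, fixed, for the set-up block: inside 94 x 63 mm, long side along x, floor 4 mm, rim 10 mm. Origin: centre of its underside.
- hex_tray: Hexagonal plywood tray, fixed, for the hexagonal former: inside 66 mm across the flats, flats face +-x, floor 4 mm, rim 10 mm. The former fits in at any yaw. Origin: centre of its underside.
- round_tray: Round plywood tray, fixed, for the round weight: inside diameter 70 mm, floor 4 mm, rim 10 mm. Origin: centre of its underside.
There are look-alikes about, which are no part of the job. What is shaped like the drill_plate but turquoise is not meant.

How it is judged:
By the outcome, as a careful person would: the job done as asked, in the order asked, and still so for the second after the job is handed in, with the robot touching nothing.
It also fails if it takes over 109 s, if anything falls off the work surface, if the arm or the gripper's body presses on something with over 40 N, if the wrist force passes 120 N, or if a joint passes its speed limit or range.

## Working session

There is one attempt and no reset: what is moved stays moved. The work goes in short steps, each a Python script; the robot and the scene stay as the last script left them, time stands still between calls to the robot, and variables do not carry over. Pictures are saved under pics/ and viewed, and the job is handed in when it is done.

```bash
ls; mkdir -p pics
python3 - <<'E'
from station import *
import cv2
for n in ["scene","top"]:
    s=snapshot(n); cv2.imwrite(f"pics/{n}0.png",s["pixels"]); print(n,s["vertical_fov"],s["cx"],s["cy"],s["R"],s["t"])
    for k in ["drill_plate","jig_base","setup_block","hex_former","round_weight","plate_tray","block_tray","hex_tray","round_tray"]:
        print(k,[(round(float(r["confidence"]),2),[int(v) for v in r["rect"]]) for r in regions_of(n,k)])
print(get_obs())
E
```

```text
pics
scene 55.37478144452719 317.93057515921396 203.73020551861578 [[-0.83093253  0.55632405  0.0073952 ]
 [ 0.30725259  0.46991638 -0.827511  ]
 [-0.46383939 -0.68533361 -0.5614008 ]] [ 0.31112741 -0.13305734  1.36977494]
drill_plate [(0.96, [364, 217, 29, 31]), (0.96, [449, 304, 63, 56]), (0.93, [424, 229, 46, 26]), (0.81, [375, 258, 47, 43])]
jig_base [(0.56, [374, 270, 57, 43])]
setup_block [(0.61, [298, 265, 33, 23]), (0.35, [241, 241, 23, 19])]
hex_former [(0.8, [271, 190, 19, 18])]
round_weight [(0.6, [239, 242, 27, 18])]
plate_tray [(0.61, [255, 161, 49, 20])]
block_tray [(0.98, [220, 183, 36, 21])]
hex_tray [(0.73, [304, 220, 30, 22])]
round_tray []
top 54.71171355364254 313.8864834288125 193.01843418285034 [[-0.01454474 -0.99974498 -0.01727487]
 [-0.99444344  0.0162648  -0.10400822]
 [ 0.10426267  0.01566611 -0.9944264 ]] [0.08306043 0.4301558  1.22164831]
drill_plate [(0.93, [244, 260, 41, 37]), (0.73, [180, 217, 44, 21]), (0.72, [287, 227, 44, 36]), (0.7, [233, 195, 32, 37])]
jig_base [(0.87, [236, 198, 37, 49])]
setup_block [(0.73, [264, 142, 22, 26])]
hex_former [(0.65,
[... 270 characters left out ...]
t_pos': array([ 1.1018216 ,  0.52139649, -0.03629008,  1.59953467,  0.02119615,
        1.02115963, -0.1128088 ]), 'joint_velocities': array([-1.92255867e-04, -4.07532430e-04,  5.41433376e-04,  8.62008071e-05,
       -4.24002010e-04,  9.36959903e-05, -7.49715472e-04]), 'joint_torque': array([ 4.89926955e-03, -9.26816726e+01,  1.97966896e+00, -3.70234716e+01,
        1.80082553e-02,  1.75014236e-03, -5.16303851e-05]), 'position': array([ 0.24263302, -0.57593228,  0.24228065]), 'ee_rot': array([-3.07926491e+00, -6.22135271e-01,  5.45644488e-05]), 'contact_force': array([-0.00495529,  0.08040161,  0.16564764]), 'torque': array([0.01099143, 0.0400875 , 0.03131639]), 'width': 0.08482815666597265}
```

View images.

Run:
```python
import cv2
a=cv2.imread("pics/top0.png"); cv2.imwrite("pics/top0c.png",cv2.resize(a[90:300,140:480],None,fx=2.35,fy=2.35,interpolation=cv2.INTER_CUBIC))
a=cv2.imread("pics/scene0.png"); cv2.imwrite("pics/scene0c.png",cv2.resize(a[130:350,180:500],None,fx=2.5,fy=2.5,interpolation=cv2.INTER_CUBIC))
```

```text
(no output)
```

View pics/top0c.png

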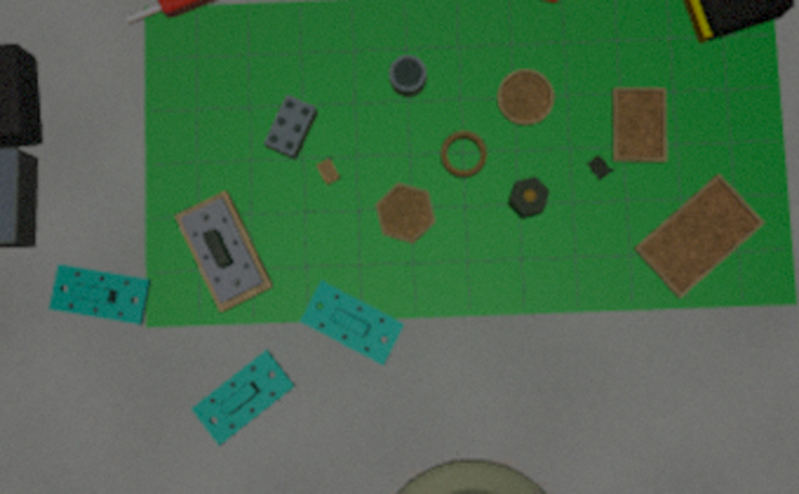

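View pics/scene0c.png

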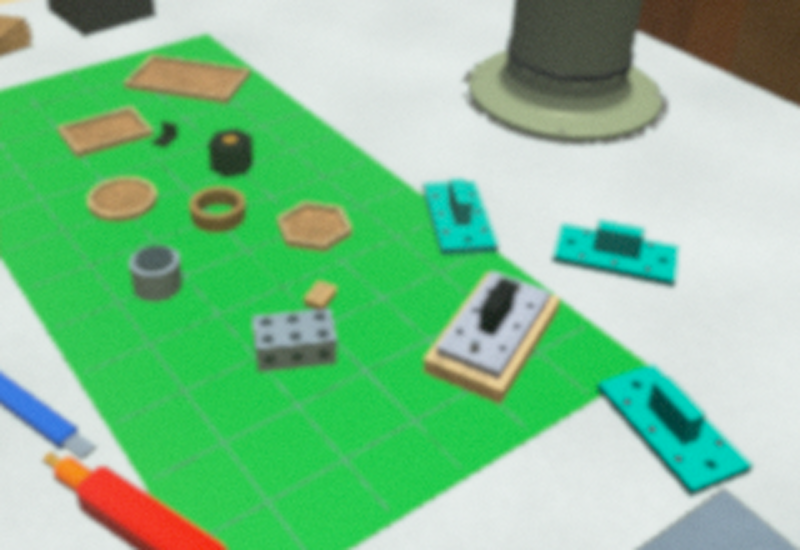

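```bash
cat > h.py <<'E'
import numpy as np, cv2
from station import *
from scipy.spatial.transform import Rotation as Ro
def foc(s): return 200/np.tan(np.radians(s["vertical_fov"])/2)
def cam2w(s,uv,z):
    f=foc(s); d=np.array([(uv[0]-s["cx"])/f,(uv[1]-s["cy"])/f,1]); R=np.array(s["R"]); t=np.array(s["t"])
    c=-R.T@t; d=R.T@d; return c+d*(z-c[2])/d[2]
def down(yaw): # tool z down, tool x axis at heading yaw
    c,s=np.cos(yaw),np.sin(yaw)
    M=np.array([[c,s,0],[s,-c,0],[0,0,-1.]])
    return Ro.from_matrix(M).as_rotvec()
def wpose(o):
    T=np.eye(4);T[:3,:3]=Ro.from_rotvec(o["ee_rot"]).as_matrix();T[:3,3]=o["position"];return T
class Wrist:
    def __init__(s,o,sn):
        s.T=wpose(o)@np.array(sn["tool_from_camera"]); s.f=foc(sn); s.cx=sn["cx"]; s.cy=sn["cy"]; s.img=sn["pixels"]
    def ray(s,uv):
        x,y=uv[0]-s.cx,uv[1]-s.cy; r=np.hypot(x,y); th=r/s.f
        k=np.sin(th)/r if r>0 else 0
        return s.T[:3,:3]@np.array([x*k,y*k,np.cos(th)])
    def w(s,uv,z):
        d=s.ray(uv); c=s.T[:3,3]; return c+d*(z-c[2])/d[2]
    def px(s,P):
        p=(np.atleast_2d(P)-s.T[:3,3])@s.T[:3,:3]; h=np.hypot(p[:,0],p[:,1]); th=np.arctan2(h,p[:,2])
        k=s.f*th/np.maximum(h,1e-9); return np.c_[s.cx+k*p[:,0],s.cy+k*p[:,1]]
    def ortho(s,cx,cy,z,half,n=600):
        # metric top-down picture of plane z: right=+x... columns grow with x, rows grow with -y
        g=(np.arange(n)+.5)/n*2*half-half
        X,Y=np.meshgrid(cx+g,cy-g); P=np.c_[X.ravel(),Y.ravel(),np.full(X.size,z)]
        q=s.px(P).astype(np.float32).reshape(n,n,2)
        return cv2.remap(s.img,q[...,0],q[...,1],cv2.INTER_CUBIC)
def shot():
    o=get_obs(); return Wrist(o,snapshot("wrist"))
def save(w,name):
    import pickle; pickle.dump((w.T,w.f,w.cx,w.cy,w.img),open(name,"wb"))
def load(name):
    import pickle; w=Wrist.__new__(Wrist); w.T,w.f,w.cx,w.cy,w.img=pickle.load(open(name,"rb")); return w
E
python3 - <<'E'
from h import *
s=snapshot("top")
for n,x,y,z in [("plate",222,248,.03),("block",291,126,.032),("weight",407,74,.04),("hex",529,196,.04),("hext",406,212,.007),("roundt",526,97,.007),("blockt",640,125,.007),("platet",700,236,.007)]:
    print(n,cam2w(s,(140+x/2.35,90+y/2.35),z).round(3))
w=shot(); print(w.T.round(3),w.f,w.cx,w.cy); cv2.imwrite("pics/w0.png",w.img)
E
```

```text
plate [0.427 0.331 0.03 ]
block [0.594 0.236 0.032]
weight [0.663 0.075 0.04 ]
hex [ 0.49  -0.088  0.04 ]
hext [0.475 0.08  0.007]
roundt [ 0.636 -0.092  0.007]
blockt [ 0.593 -0.25   0.007]
platet [ 0.435 -0.326  0.007]
[[ 0.39  -0.884 -0.26   0.309]
 [-0.921 -0.374 -0.11  -0.548]
 [ 0.     0.282 -0.959  0.373]
 [ 0.     0.     0.     1.   ]] 309.70691628693146 323.1647061644474 200.5568977131983
```

View pics/w0.png

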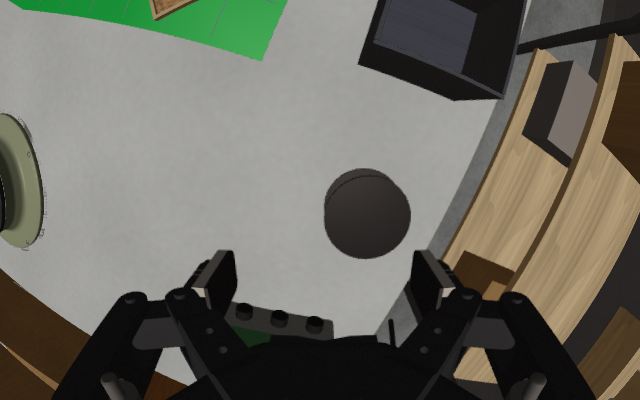

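Run:
```python
from h import *
for i,(x,y) in enumerate([(.46,-.24),(.50,.0),(.44,.24)]):
    movep([x,y,.25],down(0)); hold(.15)
    w=shot(); save(w,f"v{i}.pkl"); cv2.imwrite(f"pics/v{i}.png",w.img); o=get_obs(); print(o["clock"],o["position"],o["joint_pos"].round(2))
    for k in ["drill_plate","setup_block","hex_former","round_weight","plate_tray","block_tray","hex_tray","round_tray"]:
        if o["clock"]<40: print(k,[(round(float(r["confidence"]),2),[int(v) for v in r["rect"]]) for r in regions_of("wrist",k)])
```

```text
2.7833 [ 0.45972439 -0.24068461  0.24990958] [ 0.42  0.35 -0.07  1.87  0.03  0.93 -1.23]
drill_plate [(0.79, [17, 202, 34, 80]), (0.73, [4, 230, 9, 28]), (0.68, [92, 256, 57, 66]), (0.64, [56, 291, 36, 53])]
setup_block [(0.94, [31, 102, 31, 52])]
hex_former [(0.6, [197, 150, 49, 45])]
round_weight [(0.59, [97, 37, 41, 37])]
plate_tray [(0.78, [388, 185, 132, 126])]
block_tray [(0.62, [328, 62, 61, 82])]
hex_tray [(0.71, [107, 164, 47, 56]), (0.17, [388, 185, 132, 127])]
round_tray [(0.94, [203, 36, 60, 62])]
4.3417 [ 0.50002718 -0.00129392  0.24995634] [ 0.01  0.32 -0.16  1.91  0.06  0.92 -1.75]
drill_plate [(0.72, [102, 226, 64, 93]), (0.67, [53, 250, 48, 50]), (0.33, [503, 104, 48, 83]), (0.22, [258, 189, 65, 66])]
setup_block [(0.87, [140, 105, 50, 63])]
hex_former [(0.63, [395, 180, 49, 47])]
round_weight [(0.68, [256, 38, 51, 47])]
plate_tray [(0.91, [531, 213, 88, 105])]
block_tray [(0.83, [502, 105, 47, 81])]
hex_tray [(0.55, [258, 188, 67, 66]), (0.36, [394, 181, 50, 47])]
round_tray [(0.59, [396, 62, 67, 61])]
5.9167 [0.44060941 0.23885025 0.25000369] [-0.4   0.33 -0.27  1.9   0.11  0.93 -2.29]
drill_plate [(0.8, [279, 311, 91, 70]), (0.73, [144, 222, 75, 58]), (0.72, [375, 255, 89, 78]), (0.65, [244, 183, 92, 117]), (0.17, [246, 185, 111, 131])]
setup_block [(0.94, [320, 41, 64, 70])]
hex_former [(0.79, [552, 144, 44, 38])]
round_weight []
plate_tray [(0.73, [610, 89, 27, 64]), (0.66, [620, 183, 40, 87])]
block_tray [(0.96, [609, 89, 24, 64])]
hex_tray []
round_tray [(0.68, [547, 46, 50, 51])]
```

View pics/v0.png

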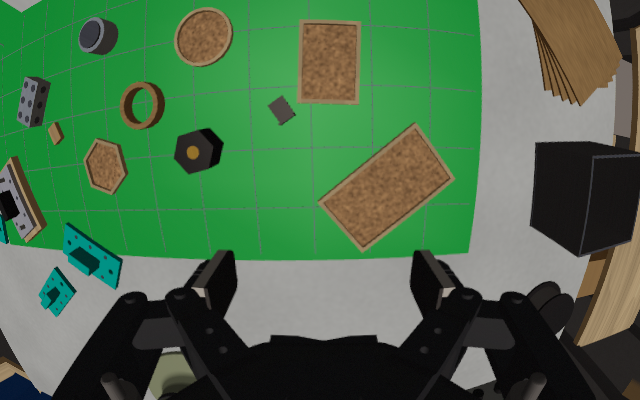

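View pics/v1.png

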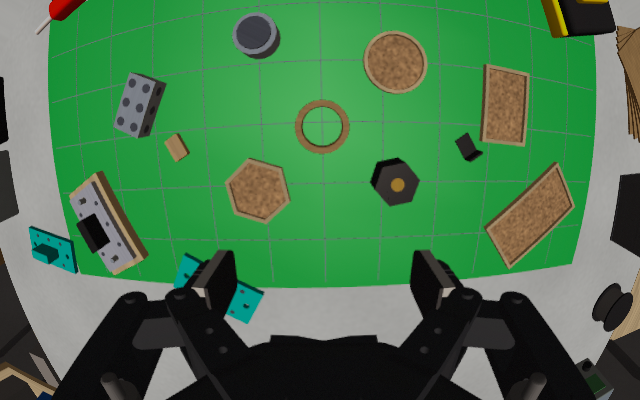

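View pics/v2.png

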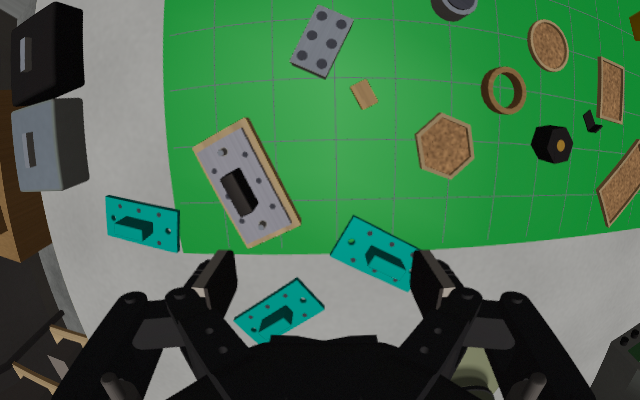

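Run:
```python
from h import *
w=load("v2.pkl")
a=w.ortho(.43,.33,.03,.1,400); b=w.ortho(.60,.235,.032,.1,400)
cv2.imwrite("pics/o1.png",np.hstack([a,b]))
```

```text
(no output)
```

View pics/o1.png

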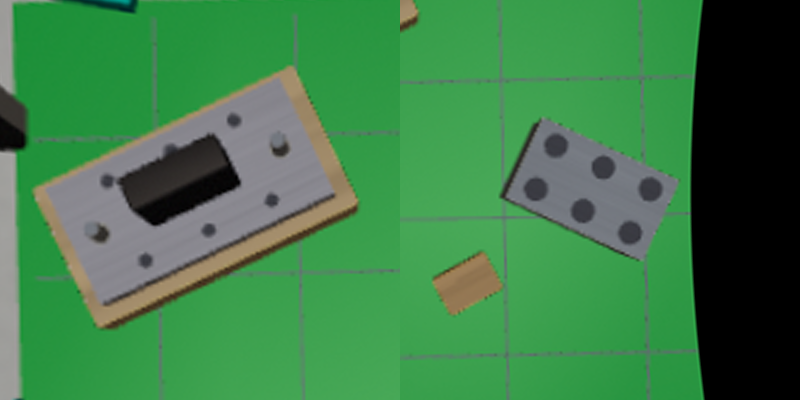

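Run:
```python
from h import *
yaw=np.radians(25.2); d=np.array([np.cos(yaw),np.sin(yaw)])
p=np.array([.425,.334])-.03*d
movep([*p,.2],down(yaw)); hold(.3)
w=shot(); save(w,"v3.pkl"); cv2.imwrite("pics/v3.png",w.img); o=get_obs(); print(o["clock"],o["position"],o["joint_pos"].round(2))
a=w.ortho(.425,.334,.03,.09,400); b=w.ortho(.425,.334,.062,.09,400)
cv2.imwrite("pics/o3.png",np.hstack([a,b]))
```

```text
7.1667 [0.39829035 0.32086154 0.20032342] [-0.5   0.42 -0.38  1.93  0.2   0.84 -2.12]
```

View pics/o3.png

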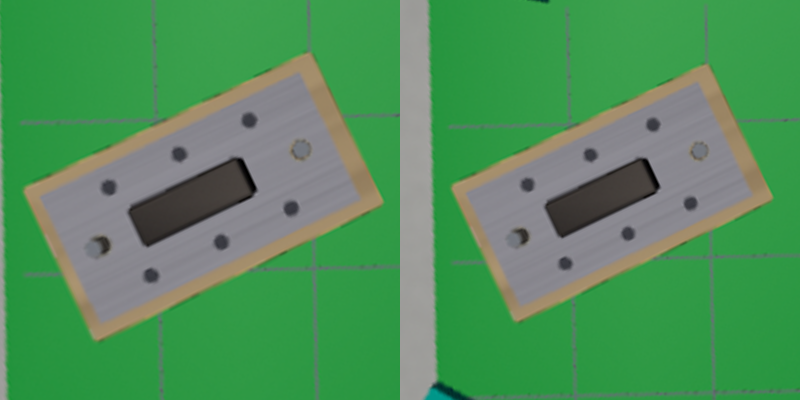

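Run:
```python
from h import *
w=load("v3.pkl"); n=800;h=.09
def conv(r): 
    (cx,cy),(a,b),t=r; return np.round([.425+(cx+.5-n/2)*2*h/n,.334-(cy+.5-n/2)*2*h/n],4), np.round(np.array([a,b])*2*h/n*1000,1), t
a=w.ortho(.425,.334,.03,h,n); hsv=cv2.cvtColor(a,cv2.COLOR_BGR2HSV)
m=((hsv[...,1]<45)&(hsv[...,2]>90)).astype(np.uint8)
m=cv2.morphologyEx(m,cv2.MORPH_OPEN,np.ones((9,9)))
c=sorted(cv2.findContours(m,0,1)[0],key=cv2.contourArea)
for k in c[-3:]: print(conv(cv2.minAreaRect(k)))
b=w.ortho(.425,.334,.062,h,n); print(cv2.cvtColor(b,cv2.COLOR_BGR2HSV)[400,400])
v=b.max(2); m=(v<90).astype(np.uint8); m=cv2.morphologyEx(m,cv2.MORPH_OPEN,np.ones((25,25)))
m=((v<95)&(v>40)).astype(np.uint8);m=cv2.morphologyEx(m,cv2.MORPH_OPEN,np.ones((31,31)))
c=sorted(cv2.findContours(m,0,1)[0],key=cv2.contourArea)
for k in c[-2:]: print(conv(cv2.minAreaRect(k)))
```

```text
(array([0.3356, 0.3277]), array([2. , 0.9]), 90.0)
(array([0.3365, 0.2834]), array([78.5,  2.7]), 90.0)
(array([0.4251, 0.3349]), array([ 64.4, 130.4]), 64.42555236816406)
[ 9 39 66]
(array([0.4247, 0.3353]), array([16.9, 48.6]), 66.18135070800781)
```

Run:
```python
from h import *
yaw=np.radians(25.5); p=[.425,.335]
command_gripper(.045)
movep([*p,.12],down(yaw))
print(movel([*p,.046],max_speed=.06,stop_force=8), get_obs()["position"])
f0=get_obs()["contact_force"]
command_gripper(.0,60); hold(.2)
o=get_obs(); print(o["clock"],o["width"],f0.round(2),o["contact_force"].round(2),o["torque"].round(2),o["position"].round(4))
```

```text
False [0.42518111 0.3351334  0.04634228]
10.0167 0.01699186173011061 [-0.45 -0.03 -0.86] [-1.32 -1.33  5.22] [-0.21  0.2   0.03] [0.4252 0.3351 0.0464]
```

Run:
```python
from h import *
p=[.425,.335]
for z in [.05,.055,.062,.07,.08,.1]:
    movel([*p,z],max_speed=.03 if z<.085 else .06); o=get_obs(); print(round(o["clock"],2),o["width"].round(4),o["contact_force"].round(2),o["torque"].round(2),o["position"].round(4))
w=shot(); save(w,"v4.pkl"); cv2.imwrite("pics/v4.png",w.img)
```

```text
Traceback (most recent call last):
AttributeError: 'float' object has no attribute 'round'
```

Run:
```python
from h import *
p=[.425,.335]
for z in [.05,.055,.062,.07,.08,.1]:
    movel([*p,z],max_speed=.03 if z<.085 else .06); o=get_obs(); print(round(o["clock"],2),round(o["width"],4),o["contact_force"].round(2),o["torque"].round(2),o["position"].round(4))
w=shot(); save(w,"v4.pkl"); cv2.imwrite("pics/v4.png",w.img)
```

```text
10.55 0.017 [ 0.78 -0.35 -3.47] [-0.01 -0.01  0.02] [0.4249 0.3349 0.0499]
10.87 0.0172 [ 0.48 -0.34 -3.13] [ 0.02 -0.   -0.01] [0.4251 0.3351 0.0553]
11.25 0.0168 [-0.03  0.38 -3.14] [ 0.03  0.02 -0.11] [0.4251 0.335  0.0622]
11.67 0.0172 [ 0.21 -0.15 -2.63] [ 0.05 -0.01  0.01] [0.4251 0.3351 0.0702]
12.15 0.017 [-0.35 -0.22 -2.18] [ 0.04  0.02 -0.  ] [0.4251 0.335  0.0801]
12.63 0.0168 [ 0.05 -0.03 -2.86] [ 0.07  0.01 -0.05] [0.4252 0.3351 0.1004]
```

View pics/v4.png

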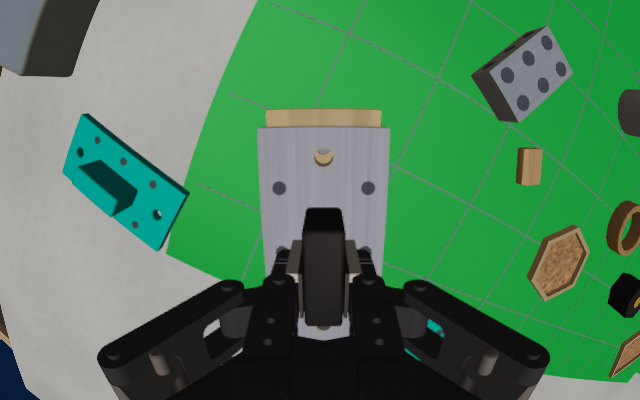

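```bash
cat > m.py <<'E'
from h import *
def ngreen(w,cx,cy,z,h,n=600):
    a=w.ortho(cx,cy,z,h,n); hsv=cv2.cvtColor(a,cv2.COLOR_BGR2HSV)
    g=((hsv[...,0]>45)&(hsv[...,0]<80)&(hsv[...,1]>70))
    m=cv2.morphologyEx((~g).astype(np.uint8),cv2.MORPH_OPEN,np.ones((13,13)))
    cs=cv2.findContours(m,0,1)[0]
    c=max([k for k in cs if cv2.pointPolygonTest(k,(n/2,n/2),True)>-20],key=cv2.contourArea)
    (x,y),s,t=cv2.minAreaRect(c); k=2*h/n
    M=cv2.moments(c); W=lambda x,y:np.round([cx+(x+.5-n/2)*k,cy-(y+.5-n/2)*k],4)
    (ex,ey),er=cv2.minEnclosingCircle(c)
    return a,dict(rect=W(x,y),size=np.round(np.array(s)*k*1000,1),ang=round(-t%90,1),cen=W(M['m10']/M['m00'],M['m01']/M['m00']),circ=W(ex,ey),d=round(er*2*k*1000,1))
E
python3 - <<'E'
from m import *
L=[("platet","v0",.435,-.326,.01,.11),("blockt","v0",.593,-.25,.01,.075),("roundt","v0",.636,-.092,.01,.06),("roundt","v1",.636,-.092,.01,.06),("hext","v1",.475,.08,.01,.06),("hex","v1",.49,-.088,.04,.06),("hex","v0",.49,-.088,.04,.06),("weight","v1",.663,.075,.04,.05),("block","v2",.594,.236,.032,.075),("block","v4",.594,.236,.032,.075)]
ims=[]
for n,v,x,y,z,h in L:
    a,r=ngreen(load(v+".pkl"),x,y,z,h); print(n,v,{k:(q.tolist() if hasattr(q,'tolist') else q) for k,q in r.items()}); ims.append(cv2.resize(a,(160,160)))
cv2.imwrite("pics/all.png",np.vstack([np.hstack(ims[:5]),np.hstack(ims[5:])]))
E
```

```text
platet v0 {'rect': [0.4368, -0.3228], 'size': [158.7, 95.9], 'ang': 40.5, 'cen': [0.4371, -0.3225], 'circ': [0.4368, -0.3225], 'd': 180.0}
blockt v0 {'rect': [0.594, -0.2475], 'size': [104.2, 72.9], 'ang': 88.3, 'cen': [0.594, -0.2475], 'circ': [0.5942, -0.2474], 'd': 125.8}
roundt v0 {'rect': [0.6354, -0.0908], 'size': [78.8, 81.5], 'ang': 66.8, 'cen': [0.6354, -0.0907], 'circ': [0.6352, -0.0908], 'd': 82.0}
roundt v1 {'rect': [0.6362, -0.0884], 'size': [79.5, 78.9], 'ang': 6.6, 'cen': [0.6362, -0.0884], 'circ': [0.6359, -0.0887], 'd': 80.6}
hext v1 {'rect': [0.4752, 0.0815], 'size': [88.8, 76.2], 'ang': 42.5, 'cen': [0.4753, 0.0816], 'circ': [0.4755, 0.0818], 'd': 88.8}
hex v1 {'rect': [0.4938, -0.0844], 'size': [46.9, 61.0], 'ang': 42.8, 'cen': [0.4939, -0.0844], 'circ': [0.4932, -0.0836], 'd': 61.0}
hex v0 {'rect': [0.4921, -0.0936], 'size': [64.1, 47.0], 'ang': 13.1, 'cen': [0.4923, -0.0935], 'circ': [0.4928, -0.0934], 'd': 64.2}
weight v1 {'rect': [0.6615, 0.073], 'size': [50.1, 57.8], 'ang': 26.6, 'cen': [0.662, 0.0726], 'circ': [0.6619, 0.0722], 'd': 58.2}
block v2 {'rect': [0.5946, 0.2404], 'size': [79.5, 46.4], 'ang': 65.3, 'cen': [0.5952, 0.2404], 'circ': [0.5954, 0.2395], 'd': 86.8}
block v4 {'rect': [0.591, 0.247], 'size': [90.4, 50.6], 'ang': 64.8, 'cen': [0.5913, 0.2468], 'circ': [0.5911, 0.2469], 'd': 101.0}
```

View pics/all.png

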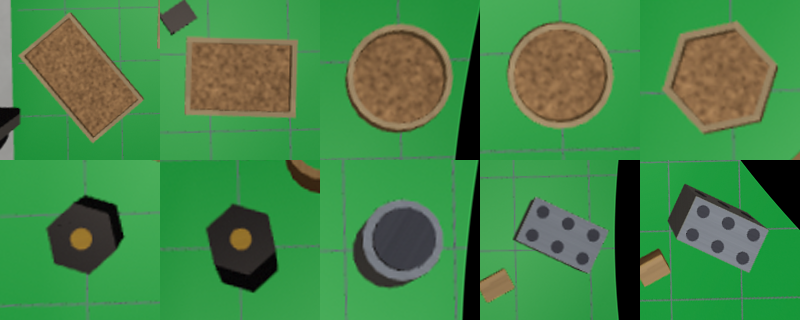

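Run:
```python
from h import *
p=[.4368,-.3226]; Y=np.radians(-49.5)
movel([.46,.0,.14],down(np.radians(-12)),max_speed=.25)
movel([*p,.12],down(Y),max_speed=.2); hold(.2)
o=get_obs(); print(round(o["clock"],2),round(o["width"],4),o["contact_force"].round(2),o["position"].round(4),o["joint_pos"].round(2), wpose(o)[:3,:3].round(3).tolist())
w=shot(); save(w,"v5.pkl"); cv2.imwrite("pics/v5.png",w.img)
```

```text
16.16 0.017 [ 0.67  0.62 -2.18] [ 0.437  -0.3221  0.1201] [ 0.51  0.56  0.02  1.92 -0.01  0.66 -1.89] [[0.65, -0.76, 0.0], [-0.76, -0.65, 0.0], [-0.0, -0.0, -1.0]]
```

View pics/v5.png

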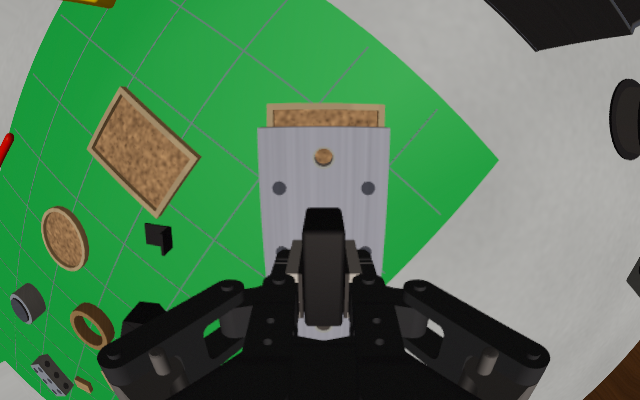

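Run:
```python
from h import *
p=[.4368,-.3226]
movel([*p,.05],max_speed=.12)
w=shot(); cv2.imwrite("pics/v6.png",w.img)
hit=movel([*p,.029],max_speed=.03,stop_force=6)
o=get_obs(); print(hit,round(o["clock"],2),o["contact_force"].round(2),o["position"].round(4))
```

```text
True 17.62 [-1.26  1.7  12.23] [ 0.4366 -0.3224  0.0304]
```

View pics/v6.png

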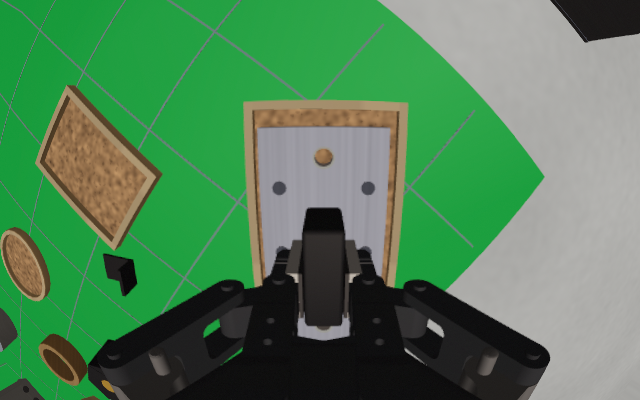

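Run:
```python
from h import *
p=[.4368,-.3226]
command_gripper(.06); 
o=get_obs(); movel([*p,.14],max_speed=.15)
w=shot(); cv2.imwrite("pics/v7.png",w.img); save(w,"v7.pkl")
movep([.54,.235,.2],down(0)); hold(.3)
w=shot(); save(w,"v8.pkl"); cv2.imwrite("pics/v8.png",w.img); o=get_obs(); print(o["clock"],o["position"],o["joint_pos"].round(2))
from m import ngreen
a,r=ngreen(w,.5946,.2404,.032,.075); print(r); cv2.imwrite("pics/o8.png",a)
for y in (-24.7,155.3):
    q=ik([.594,.24,.1],down(np.radians(y))); print(y,None if q is None else np.round(q,2))
for y in (-1.7,178.3):
    q=ik([.594,-.2475,.1],down(np.radians(y))); print(y,None if q is None else np.round(q,2))
```

```text
21.4417 [0.54011145 0.23474124 0.19998325] [-0.35  0.52 -0.23  1.73  0.14  0.91 -2.21]
{'rect': array([0.5967, 0.2399]), 'size': array([77.3, 45.7]), 'ang': 65.2, 'cen': array([0.5968, 0.2402]), 'circ': array([0.5967, 0.2402]), 'd': 85.7}
-24.7 [-0.45  0.71 -0.04  1.66  0.03  0.77 -2.51]
155.3 [ 0.03  0.85 -0.82  1.63  0.72  0.98  0.11]
-1.7 [ 0.4   0.72 -0.15  1.65  0.14  0.78 -1.42]
178.3 [ 0.84  0.88 -0.88  1.62  0.76  1.02  1.26]
```

View pics/v7.png

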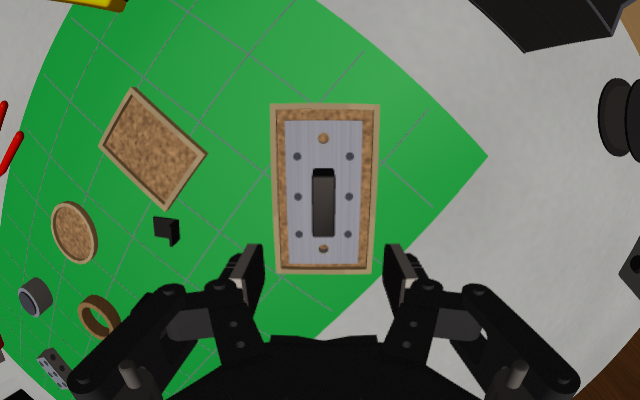

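View pics/o8.png

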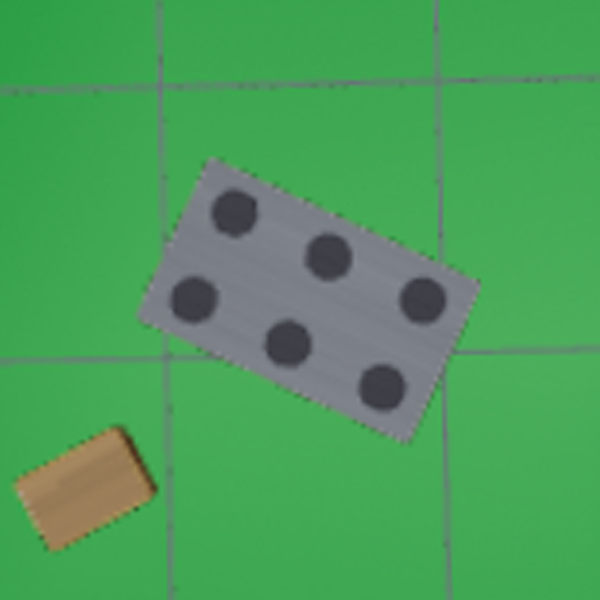

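Run:
```python
from h import *
p=[.5967,.2400]; Y=np.radians(155.2)
movep([*p,.12],down(Y))
print(movel([*p,.022],max_speed=.08,stop_force=8), get_obs()["position"].round(4))
command_gripper(.0,80); hold(.2)
o=get_obs(); print(round(o["clock"],2),o["width"],o["contact_force"].round(2),o["torque"].round(2),o["position"].round(4))
movel([*p,.12],max_speed=.1)
movel([.5935,0,.13],down(np.radians(167)),max_speed=.25)
movel([.594,-.2475,.12],down(np.radians(178.3)),max_speed=.2); hold(.2)
o=get_obs(); print(round(o["clock"],2),o["width"],o["contact_force"].round(2),o["joint_pos"].round(2))
w=shot(); save(w,"v9.pkl"); cv2.imwrite("pics/v9.png",w.img)
```

```text
False [0.597  0.2401 0.0225]
25.42 0.04308386717225734 [-1.26 -1.11  7.83] [-0.23  0.35 -0.  ] [0.5971 0.2402 0.0229]
29.25 0.043240641230571156 [-0.9  -0.46 -5.59] [ 0.86  0.86 -0.92  1.61  0.77  1.06  1.26]
```

View pics/v9.png

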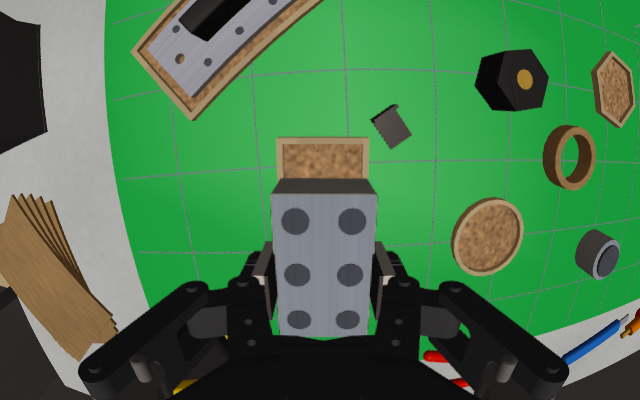

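Run:
```python
from h import *
p=[.594,-.2475]
movel([*p,.05],max_speed=.12)
hit=movel([*p,.0245],max_speed=.03,stop_force=6)
o=get_obs(); print(hit,round(o["clock"],2),o["contact_force"].round(2),o["position"].round(4))
w=shot(); cv2.imwrite("pics/v10.png",w.img)
```

```text
True 30.76 [-2.42  0.01  9.47] [ 0.5938 -0.2475  0.0269]
```

View pics/v10.png

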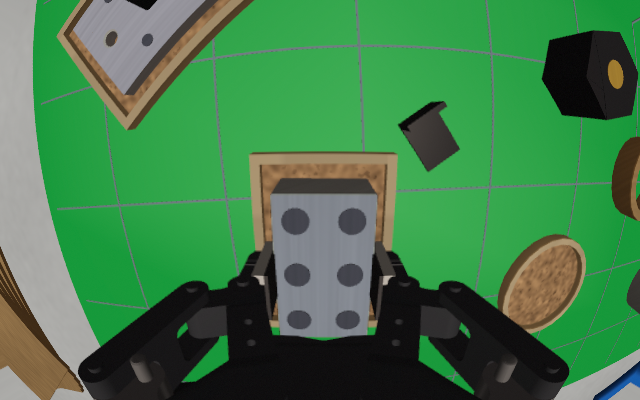

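Run:
```python
from h import *
p=[.594,-.2475]
command_gripper(.06); movel([*p,.14],max_speed=.15)
w=shot(); cv2.imwrite("pics/v11.png",w.img)
movep([.44,-.09,.22],down(0)); hold(.3)
w=shot(); save(w,"v12.pkl"); o=get_obs(); print(o["clock"],o["position"],o["joint_pos"].round(2))
cv2.imwrite("pics/o12.png",np.hstack([cv2.resize(w.img,(640,400)) [:, :0] if 0 else w.ortho(.492,-.088,.04,.04,400),w.ortho(.492,-.088,.0,.06,400)]))
```

```text
35.0083 [ 0.44001336 -0.09003581  0.21994303] [ 0.38  0.29 -0.38  2.05  0.15  0.82 -1.65]
```

View pics/v11.png

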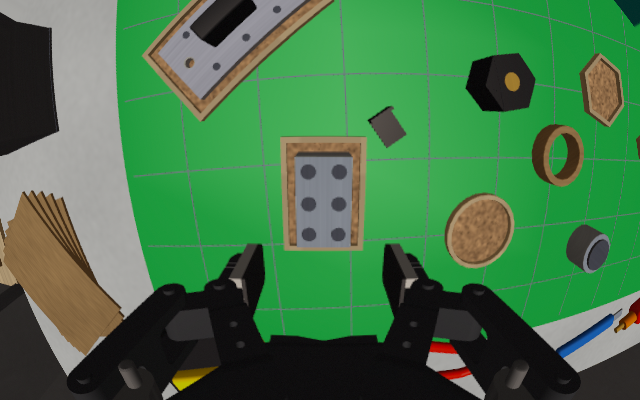

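View pics/o12.png

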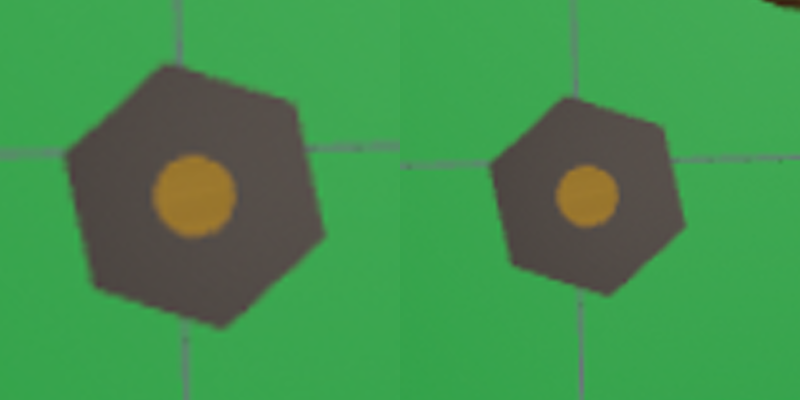

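Run:
```python
from h import *
p=[.491,-.0871]; Y=np.radians(-17.3)
command_gripper(.07)
movep([*p,.12],down(Y))
print(movel([*p,.024],max_speed=.08,stop_force=8), get_obs()["position"].round(4))
command_gripper(.0,40); hold(.2)
o=get_obs(); print(round(o["clock"],2),o["width"],o["contact_force"].round(2),o["torque"].round(2),o["position"].round(4))
movel([*p,.12],max_speed=.12)
p=[.4753,.0816]
movel([*p,.12],max_speed=.15); hold(.2)
o=get_obs(); print(round(o["clock"],2),o["width"],o["contact_force"].round(2),o["joint_pos"].round(2))
w=shot(); save(w,"v13.pkl"); cv2.imwrite("pics/v13.png",w.img)
movel([*p,.055],max_speed=.12)
w=shot(); cv2.imwrite("pics/v14.png",w.img)
```

```text
False [ 0.4913 -0.0872  0.0244]
37.67 0.04719420223855037 [-0.47  0.27  7.44] [ 0.01  0.31 -0.02] [ 0.4912 -0.0872  0.0245]
40.11 0.047120318086228415 [ 0.31 -0.94 -0.79] [-0.07  0.5  -0.29  2.06  0.24  0.61 -2.39]
```

View pics/v14.png

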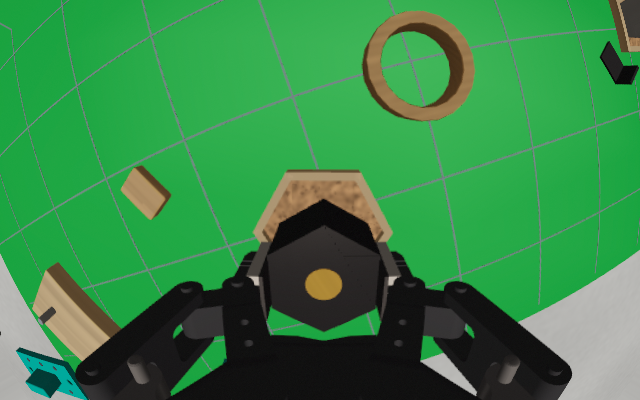

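Former is centred over its tray; lowering.

Run:
```python
from h import *
p=[.4753,.0816]
hit=movel([*p,.0255],max_speed=.03,stop_force=5)
o=get_obs(); print(hit,round(o["clock"],2),o["contact_force"].round(2),o["position"].round(4))
w=shot(); cv2.imwrite("pics/v15.png",w.img)
```

```text
True 41.73 [ 0.09 -0.27  4.58] [0.4752 0.0816 0.0282]
```

View pics/v15.png

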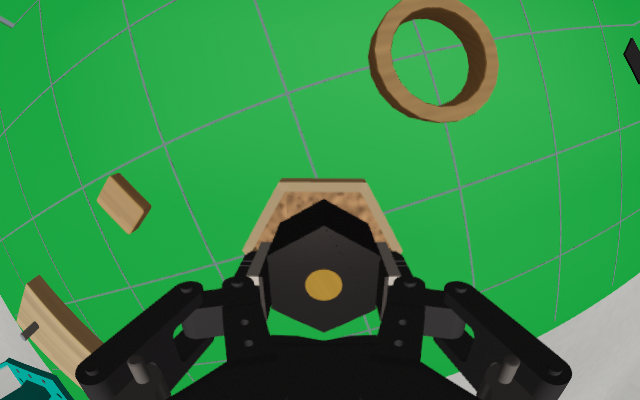

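Run:
```python
from h import *
p=[.4753,.0816]
command_gripper(.062); movel([*p,.14],max_speed=.15)
w=shot(); cv2.imwrite("pics/v16.png",w.img)
movep([.61,.07,.22],down(0)); hold(.3)
w=shot(); save(w,"v17.pkl"); o=get_obs(); print(o["clock"],o["position"],o["joint_pos"].round(2))
cv2.imwrite("pics/o17.png",np.hstack([w.ortho(.662,.073,.036,.04,400),w.ortho(.662,.073,.0,.06,400)]))
for y in (-20,0,20,160): print(y,[np.round(ik(q+[.1],down(np.radians(y))),2) if ik(q+[.1],down(np.radians(y))) is not None else None for q in ([.662,.073],[.636,-.0884])])
```

```text
44.0333 [0.60960399 0.07017337 0.21981048] [ 0.04  0.55 -0.37  1.64  0.23  1.   -1.97]
-20 [array([-0.04,  0.76, -0.25,  1.58,  0.24,  0.84, -2.3 ]), array([ 0.2 ,  0.72, -0.24,  1.65,  0.22,  0.8 , -2.06])]
0 [array([ 0.01,  0.76, -0.33,  1.58,  0.3 ,  0.85, -2.  ]), array([ 0.25,  0.73, -0.31,  1.65,  0.29,  0.81, -1.76])]
20 [array([ 0.05,  0.77, -0.4 ,  1.57,  0.37,  0.87, -1.7 ]), array([ 0.3 ,  0.74, -0.38,  1.64,  0.35,  0.83, -1.46])]
160 [array([ 0.35,  0.93, -0.94,  1.56,  0.82,  1.09,  0.43]), array([ 0.61,  0.9 , -0.93,  1.63,  0.81,  1.05,  0.65])]
```

View pics/v16.png

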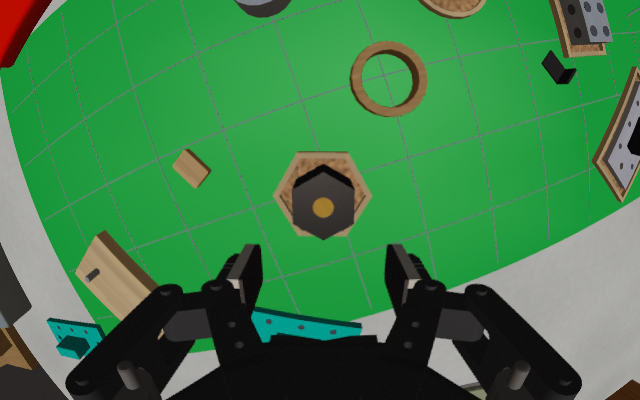

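View pics/o17.png

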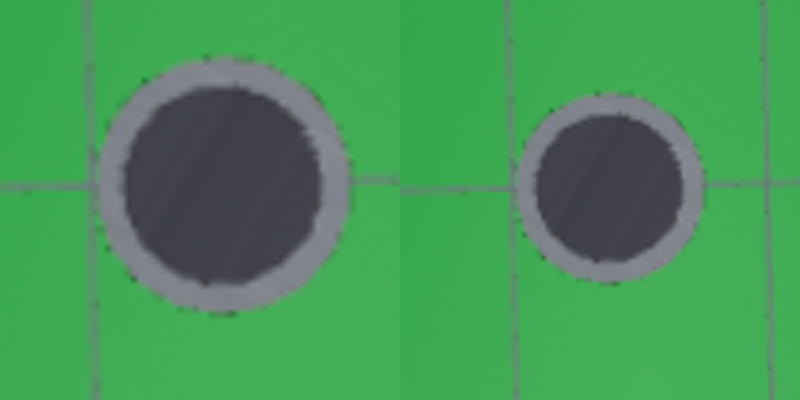

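Run:
```python
from h import *
from m import ngreen
print(ngreen(load("v17.pkl"),.636,-.0884,.01,.055)[1])
p=[.6667,.0762]
command_gripper(.075)
movep([*p,.12],down(0))
print(movel([*p,.024],max_speed=.08,stop_force=8), get_obs()["position"].round(4))
command_gripper(.0,90); hold(.2)
o=get_obs(); print(round(o["clock"],2),o["width"],o["contact_force"].round(2),o["torque"].round(2),o["position"].round(4))
movel([*p,.12],max_speed=.12)
p=[.636,-.0884]
movel([*p,.12],max_speed=.15); hold(.2)
o=get_obs(); print(round(o["clock"],2),o["width"],o["contact_force"].round(2),o["joint_pos"].round(2))
w=shot(); save(w,"v18.pkl"); cv2.imwrite("pics/v18.png",w.img)
movel([*p,.06],max_speed=.12)
w=shot(); cv2.imwrite("pics/v19.png",w.img)
```

```text
{'rect': array([ 0.6376, -0.0878]), 'size': array([79.2, 80.9]), 'ang': 51.0, 'cen': array([ 0.6374, -0.0878]), 'circ': array([ 0.6376, -0.0877]), 'd': 81.9}
False [0.667  0.0763 0.0246]
46.77 0.04936160868890842 [-4.72 -1.69 11.19] [-0.07  0.83  0.03] [0.667  0.0761 0.025 ]
49.18 0.04968903680311896 [-1.34  0.54 -6.36] [ 0.27  0.71 -0.34  1.64  0.29  0.85 -1.76]
```

View pics/v19.png

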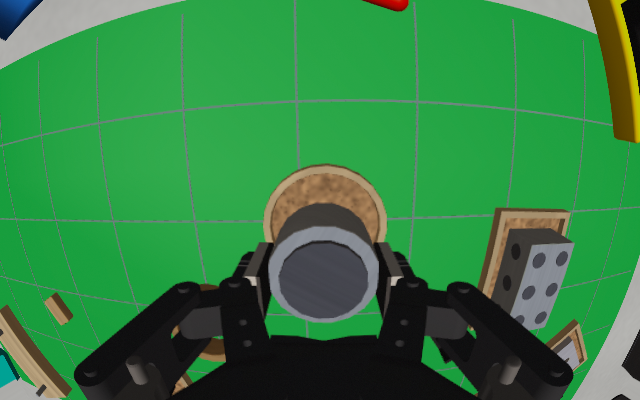

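Run:
```python
from m import *
for v in ["v1","v17"]:
    r=ngreen(load(v+".pkl"),.57,.0,.01,.06); print(r[1]); cv2.imwrite(f"pics/ring{v}.png",r[0])
```

```text
{'rect': array([5.547e-01, 1.000e-04]), 'size': array([64.8, 64.5]), 'ang': 45.0, 'cen': array([0.5547, 0.    ]), 'circ': array([0.5546, 0.    ]), 'd': 65.7}
{'rect': array([ 0.549 , -0.0018]), 'size': array([66.8, 80.4]), 'ang': 2.2, 'cen': array([ 0.5509, -0.0026]), 'circ': array([ 0.5466, -0.0086]), 'd': 92.1}
```

View pics/ringv1.png

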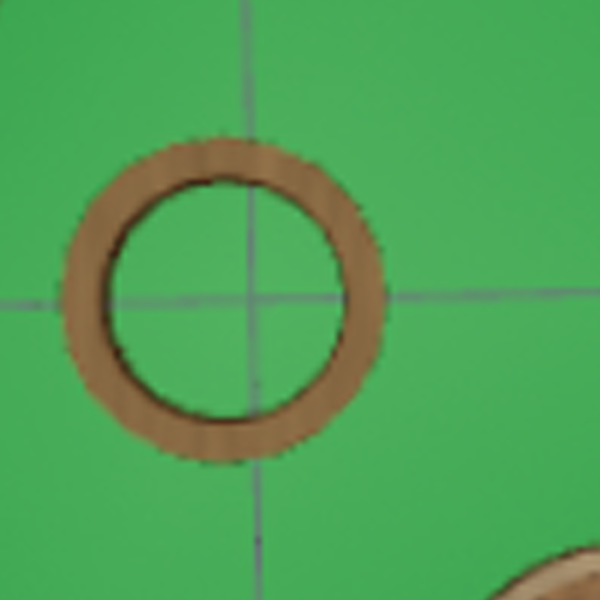

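Run:
```python
from h import *
p=[.6365,-.0882]
hit=movel([*p,.026],max_speed=.04,stop_force=6)
o=get_obs(); print(hit,round(o["clock"],2),o["contact_force"].round(2),o["position"].round(4))
w=shot(); cv2.imwrite("pics/v20.png",w.img)
```

```text
True 50.66 [-1.55 -0.06  9.37] [ 0.6361 -0.0882  0.029 ]
```

View pics/v20.png

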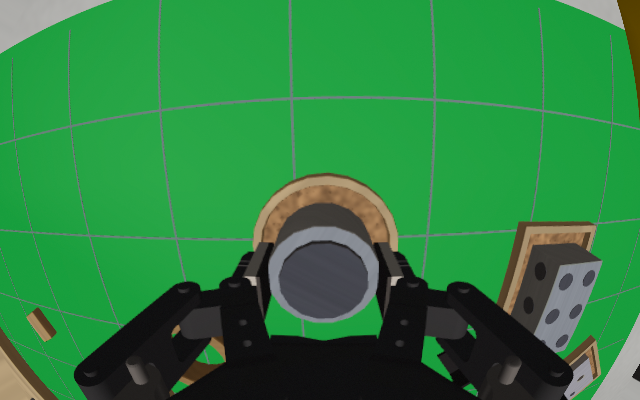

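Run:
```python
from h import *
p=[.6363,-.0882]
command_gripper(.068); movel([*p,.16],max_speed=.15)
movep([.575,-.09,.22],down(0)); hold(.2); w=shot(); save(w,"e0.pkl")
movep([.42,.08,.22],down(0)); hold(.2); w2=shot(); save(w2,"e1.pkl")
s=snapshot("top"); cv2.imwrite("pics/tope.png",cv2.resize(s["pixels"][90:300,140:480],None,fx=2.35,fy=2.35,interpolation=cv2.INTER_CUBIC))
print(get_obs()["clock"])
cv2.imwrite("pics/e.png",np.hstack([w.ortho(.6363,-.0882,.04,.06,400),w2.ortho(.4753,.0816,.044,.06,400)]))
cv2.imwrite("pics/e2.png",np.hstack([w.ortho(.6363,-.0882,.01,.06,400),w2.ortho(.4753,.0816,.01,.06,400)]))
cv2.imwrite("pics/e0.png",w.img)
```

```text
53.9583
```

View pics/e.png

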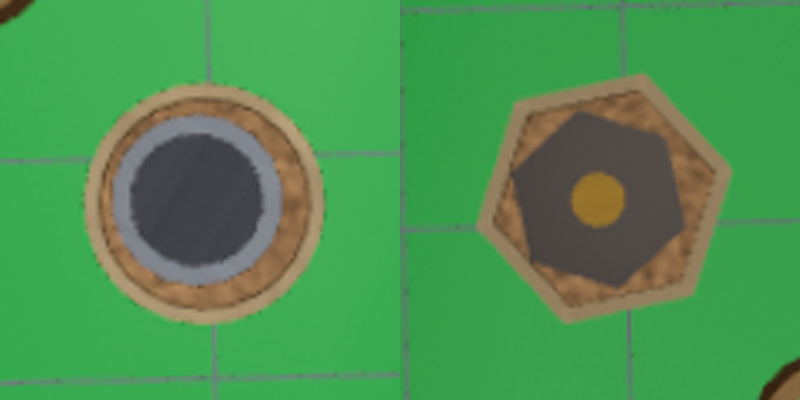

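View pics/e2.png

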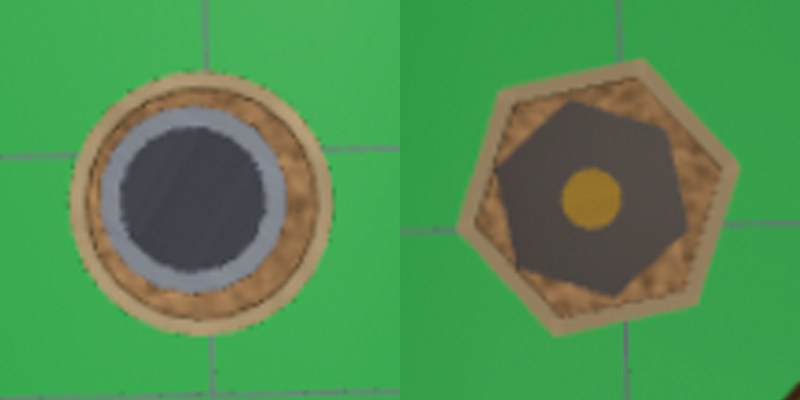

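View pics/e0.png

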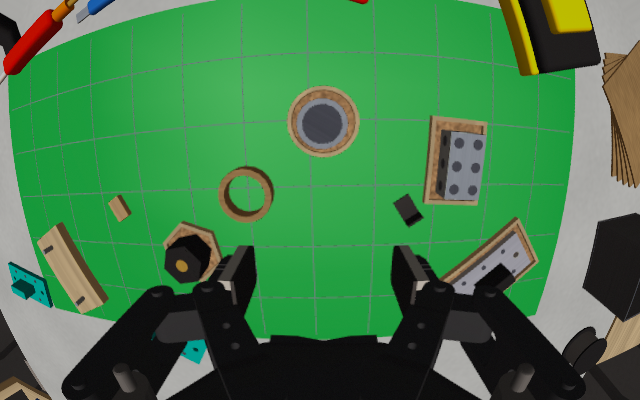

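View pics/tope.png

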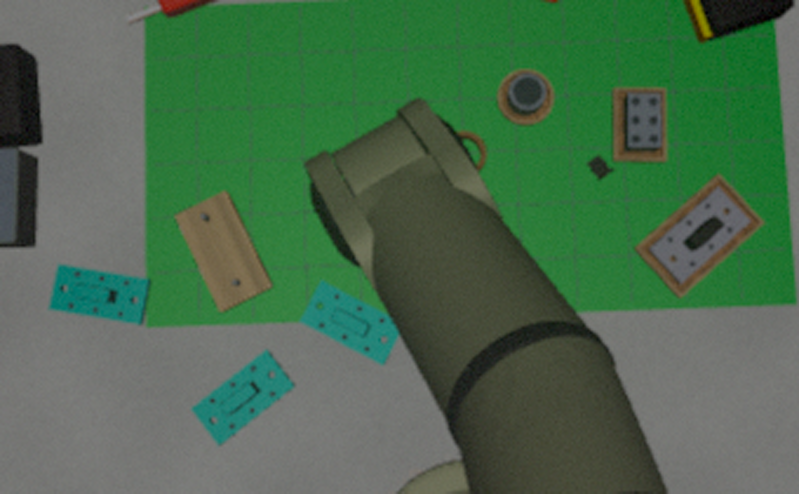

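Run:
```python
from h import *
o=get_obs(); print(o["contact_force"].round(2),o["clock"]); print(sign_off())
```

```text
[ 1.7   0.65 -0.08] 53.9583
the job is handed in; nothing more can be done
None
```

All four pieces are in their trays, and I handed the job in at about 54 s of the 109 s allowed. I worked in the order asked:

1. **Drill plate:** I lifted it straight up 54 mm off the dowels. I moved it only by straight lines with the tool vertical, so it stayed level, and it is in the large oblong tray.
2. **Set-up block:** it is in the small oblong tray.
3. **Hexagonal former:** it is in the hexagonal tray.
4. **Round weight:** it is in the round tray.

**Checks that agreed:**
- Each piece met its tray floor within 0.4 mm of the height expected.
- Wrist pictures after each release, and the last top picture, show the pieces flat, right way up and inside the rims. The former was hidden by the arm in the top picture, so its check is from the wrist camera only.
- The weight and the former measured about 1 mm off their tray centres.
- The turquoise look-alikes and the loose clutter look unmoved where visible, and the open gripper was clear of everything at hand-in.

**Small disagreements:**
- The gripper read about 1 to 2.6 mm narrower than the nominal sizes of the pieces it held.
- Two views of the round tray differed by about 2 mm.

Neither affected the result; the round tray leaves 9 mm of clearance all round.

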